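# Square a power module into the fixture corner and clip it

### The job

Take the yellow pusher out of its tray and, touching the power module with nothing but the pusher, nudge the module across the fixture plate until its two edges lie flush against both fences of the square corner. Once it is flush, swing the red hold-down clip fully shut over it, leaving the module flush, and put the pusher back in its tray, standing on its head and foot as it was. Leave everything else on the bench where it is.

Things in the scene. Friction and masses are not known exactly. Their poses are not given: they have to be found in the camera images.
- fixture_corner (a point): Inner square corner of the fixture, 4 mm above the plate's top. Axes: x square to the far fence and into it, y square to the left fence and into it, z up; the free plate lies at -x, -y (175 x 205 mm). Far fence: 190 mm from the corner along -y; left fence: 150 mm along -x. Touching both fences, the module's corner is here.
- fixture: Fixture screwed to the bench, turned up to 0.3 rad: dark plate 190 (x) x 220 (y) mm, 12 mm thick, two aluminium fences 14 mm thick, 28 mm high above the bench, at its far (+x) and left (+y) edges. Origin: centre of the underside; axes as fixture_corner.
- board_mid (a point): Centre, half-way up, of the power module's base plate: aluminium 90 (x) x 120 (y) x 8 mm, loose and flat on the fixture plate, 0.17 to 0.35 kg; x, y along its edges, z up. A green circuit board lies on top; parts on its -x half reach 20 mm above the underside, the +x half stays below 13 mm. Starts 5 to 55 mm short of the fences, turned up to 0.25 rad.
- board_corner (a point): The module's base plate corner (45 mm along +x, 60 mm along +y of board_mid, half-way up the 8 mm edge) that has to meet fixture_corner: the +x edge goes to the far fence, the +y edge to the left fence. Axes as board_mid.
- pusher_mid (a point): Middle of the pusher's handle (70 g tool): yellow bar 164 mm long (x), 16 x 16 mm, black grip in the middle. Head: upright white cylinder 24 mm across, axis 85 mm along +x, from 30 mm below to 6 mm above this point; push with its round side. Foot: black cylinder 20 mm across, 85 mm along -x, also 30 mm down. z up when it stands.
- tray_mid (a point): Middle of the upper face of the floor (4 mm above the bench) of the pusher's tray, fixed to the bench: dark floor 224 x 70 mm inside, blue lip 6 mm high all round. x along its length, z up. The pusher stands in it with its head at the +x end.
- clip (a joint): Red swing clip on the far fence: 0 = open, arm along the fence to -y of the fixture; grows clockwise seen from above to the stop at 1.571 = shut, arm to -x over the module. Light friction (1 N at the pin), stays where left; starts at 0 to 0.3. Arm 14 mm wide, 54 mm long, 6 mm thick, underside 28 mm above the bench, clear of the module.
- clip_pivot (a point): Axis of the clip on top of the far fence, half-way up the arm (31 mm above the bench); 7 mm along +x and 55 mm along -y from fixture_corner in its axes.
- clip_pin (a point): Black upright pin on the clip's arm, 45 mm from the pivot, 12 mm across, from 34 to 68 mm above the bench; this point is on its axis 53 mm above the bench. Can be pushed or pinched from above.
- driver: Bystander, leave alone: a screwdriver lying on the bench; the origin is at its underside.
- fan_a: Bystander, leave alone: a 60 mm square, 25 mm thick black cooling fan lying flat; the origin is at its underside.
- fan_b: Bystander, leave alone: a second such fan; the origin is at its underside.
- screw_jar: Bystander, leave alone: a small white jar with blue lid, 44 mm across, 50 mm high; the origin is at its underside.
- parts_bin: Bystander, leave alone: a purple open parts bin 110 x 90 x 50 mm; the origin is at its underside.
- heatsink: Bystander, leave alone: a loose finned aluminium heat sink 80 x 50 x 28 mm; the origin is at its underside.
- wash_bottle: Bystander, leave alone: a white plastic bottle 60 mm across, 130 mm high; the origin is at its underside.
Mind the look-alikes: they are no part of the job. Of the things like the part that bears pusher_mid, leave any that is orange or turquoise; of the rest the larger one is meant.

How it is judged:
On the way, in this order (a step that is already met when the one before it is completed fails the run):
1. the pusher is taken out of its tray (more than 120 mm away from it) (horizontal distance between pusher_mid and tray_mid above 0.12 m), for 0.2 s.
2. the module lies flush against both fences (x of board_corner in the frame of fixture_corner above -0.002 m and y of board_corner in the frame of fixture_corner above -0.002 m and angle between the x axis of board_mid and the x axis of fixture_corner, either way round below 0.02 rad and z of board_corner in the frame of fixture_corner below 0.003 m and angle between board_mid's own z axis and vertical below 0.03 rad), for 0.2 s.
3. the clip is swung shut over the module (value of joint clip above 1.45 rad), for 0.2 s.
At the end, for the whole second after the job is handed in: The module lies flat on the fixture plate with its corner within 2 mm of both fences and square to them within 0.02 rad, the clip is shut (above 1.45 rad), the pusher stands level in its tray (middle within 20 mm lengthwise and 27 mm crosswise of the tray's middle), and all is at rest (all of step 2 and x of pusher_mid in the frame of tray_mid between -0.02 and 0.02 m and y of pusher_mid in the frame of tray_mid between -0.027 and 0.027 m and z of pusher_mid in the frame of tray_mid below 0.034 m and angle between pusher_mid's own z axis and vertical below 0.08 rad and value of joint clip above 1.45 rad and linear speed of each of board, pusher below 0.01 m/s); the robot touches nothing.
It fails at once if the gripper or arm touches the power module (contact force between any of the arm, the fingers and board above 0.5 N).
It fails at once if the module is tipped up (angle between board_mid's own z axis and vertical above 0.15 rad).
It fails at once if a bystander is moved by more than 25 mm (distance of any of driver, fan_a, fan_b, screw_jar, parts_bin, heatsink, wash_bottle from where it was at the start of the episode above 0.025 m).
It also fails if it takes over 72 s, if anything falls off the work surface, if the arm or the gripper's body presses on something with over 40 N, if the wrist force passes 120 N, or if a joint passes its speed limit or range.

### The arm

A 6-joint arm with a two-finger parallel gripper is mounted at the origin on the work surface. World frame = base frame: x ahead of the robot, y to its left, z up, the work surface at z = 0. Lengths are in m, angles in rad, forces in N, time in s.
With the tool pointing down it reaches from about 0.25 to 0.725 m from the base axis. Payload 4 kg.
Tool frame: the origin (TCP) lies at the very end of the fingers, on their centre line; the grasp point (between the pads) lies 19 mm behind it; z points along the fingers, y is the line along which they close (so a half turn about z gives the same grasp; the last joint's range is limited). The gripper opens to 85 mm and grips with 20 to 120 N. Pads are 22 mm wide; open, the fingers measure 114 mm over their backs; the gripper's body (76 mm by 85 mm) begins 54 mm behind the grasp point. The pads swing forward as they close: fully open they stand 13 mm farther back than shut.
Start: joints at [1.166, 0.241, 0.005, 1.335, 0, 1.571], TCP at [0.197, 0.46, 0.231] pointing down, gripper open.
Joint ranges: [-2.72, 2.72], [-1.05, 1.87], [-1.09, 1.28], [-1.99, 2.15], [-1.42, 1.44], [-3.14, 3.14]. Speed limits (rad/s): [2.79, 2.79, 3.14, 3.14, 3.14, 3.14].

### API

Orientations are given as a unit quaternion [x, y, z, w].
In Python, from workcell import bot gives the robot as it stands.
- The arm moves only by the tool carry_out, never from a script. Its argument "increments" is one flat list of numbers, 5 for each row, row after row: the finger opening in cm, from 0 to 8.54, then the shift along the tool's x, y, z in cm, then the turn about the tool's z in rad. A call has exactly 5 rows; each row shifts and turns the commanded pose from where the row before left it, along the tool's axes as they then stand; what a row does not reach is not made up. A row lasts 1/8 s, in which the tool goes at most 62.5 mm and 10.7 degrees, less where a joint would pass 70% of its speed; a pose out of reach is approached as far as the arm can. A call with a gripper value outside its range is refused whole. The fingers move at their own pace and stop on an object; the grip force is fixed at half the most. Time passes only in rows, so rows that do not move let the fingers close, or fill a call up. It gives the time, the measured TCP pose, the force, the opening and the grip force at its end, in the units of the state.
- bot.get_obs(): the state, without advancing time (a new reading comes with each control period).
- bot.camera(name): name is "scene" or "top" or "wrist"; returns a dict with "pixels" (480x640x3 uint8, blue, green, red), "range_z" (480x640 float32, m along the optical axis (not along the pixel's ray), 0 where there is no reading), "mtx" (3x3 intrinsics, pixels), "eye" and "attitude" of the camera in the world. Camera axes: x right, y down, z forward; pixel columns grow to the right and rows downward; lengths in m; the calibration is good to about 2 mm. The wrist camera is an equidistant fisheye: a pixel r from the principal point sees the ray r / f radians off the axis. A picture is of the moment at which its call begins.
- bot.job_done(): hands the job in; it is judged then, once.
Trained networks look in a picture, given as the dict that the camera call returned (one of the last four; its "shot" number tells which), for a name from the list of things; names that differ only in an ending like _2 or _b are one class to them, and where a whole thing is asked for, a point or a joint stands for the part that bears it (a point fixed in the world has none). Each returns a list of dicts, best first, with "p" (0 to 1); they miss things now and then, are a little off and sometimes report something else, mostly with a low value. They report only what shows in the picture. A call takes as long as a camera call. They do not tell look-alikes from the thing itself.
- bot.find_in(picture, name): "xyz" ([x, y, z] in m, in the coordinates of the camera as it stood for that picture, good to about 4 mm: the middle of the surface that is visible of it).
- bot.regions_of(picture, name): "mask" (480x640 bool, what is visible of it).
- bot.place_of(picture, name): "xyz" ([x, y, z] in m, in the coordinates of the camera as it stood for that picture, good to about 4 mm: a listed point, or the origin of a listed thing).
The state is a dict: "clock": time; "joint_pos": joint angles; "joint_vel": joint speeds; "tau": joint torques, N m; "eef_pos": TCP position; "tool_rot": TCP orientation; "ft_force": force on the tool from outside, world axes, zero at the start; "ft_torque": the same for the moment, N m; "grip_width": finger opening in m; "grasp_force": force on a finger pad.
Only numpy, scipy, OpenCV 4.12 (cv2) and the standard library are available. Lean on these libraries where they do the work, as an engineer would, in place of code of your own. Each camera call takes 0.05 s, during which the arm holds its last target. There are 200 camera calls.

## Working session

There is one attempt and no reset: what is moved stays moved. The work goes in short steps, Python scripts to look and compute and a tool call to move; the robot and the scene stay as the last step left them, time stands still between calls to the robot, and variables do not carry over. Pictures are saved under pics/ and viewed, at most 13 in all, crops included, and the job is handed in when it is done.

Besides the shell and the picture viewer there is one more tool, called after "Request:" as name(argument=value, ...) on one line, values as JSON. carry_out: Moves the arm, as the interface text tells. Its arguments: {"type":"object","properties":{"increments":{"type":"array","items":{"type":"number"}}},"required":["increments"]}

```bash
mkdir -p pics; ls
cat > h.py <<'E'
import numpy as np, cv2
from scipy.spatial.transform import Rotation as R
from workcell import bot
def Rm(a):
    a=np.array(a,float)
    return a if a.shape==(3,3) else R.from_quat(a).as_matrix()
def w(c,p): return Rm(c["attitude"])@np.array(p)+np.array(c["eye"])
def cloud(c):
    z=c["range_z"];K=c["mtx"];v,u=np.mgrid[:480,:640]
    P=np.stack([(u-K[0,2])/K[0,0]*z,(v-K[1,2])/K[1,1]*z,z],-1)
    return P@Rm(c["attitude"]).T+np.array(c["eye"])
E
python3 - <<'E'
from h import *
o=bot.get_obs();print({k:np.round(v,3) for k,v in o.items()})
for n in("top","scene"):
    c=bot.camera(n);cv2.imwrite(f"pics/{n}0.png",c["pixels"]);np.savez(n+"0.npz",**{k:np.array(v) for k,v in c.items()})
    print(n,c["eye"],c["attitude"],c["mtx"].tolist())
    for t in("fixture_corner","board_mid","board_corner","pusher_mid","tray_mid","clip_pivot","clip_pin","fixture"):
        for d in bot.place_of(c,t)[:3]:print(t,round(d["p"],2),np.round(w(c,d["xyz"]),3))
E
```

```text
pics
{'clock': np.float64(0.0), 'joint_pos': array([ 1.166,  0.241,  0.004,  1.335, -0.   ,  1.571]), 'joint_vel': array([ 0.002,  0.001, -0.   , -0.001, -0.001, -0.   ]), 'tau': array([-0.0000e+00, -3.7232e+01,  2.5241e+01,  1.7000e-02, -0.0000e+00,
       -0.0000e+00]), 'eef_pos': array([0.197, 0.459, 0.23 ]), 'tool_rot': array([ 0.201,  0.98 , -0.001, -0.   ]), 'ft_force': array([ 0.37 ,  0.23 , -0.326]), 'ft_torque': array([ 0.018, -0.052,  0.042]), 'grasp_force': np.float64(0.0), 'grip_width': np.float64(0.086)}
top [0.45169442 0.00693765 1.16393136] [-0.7050528   0.70815508 -0.0242839   0.02876151] [[463.11129889980907, 0.0, 316.64422257987155], [0.0, 463.11129889980907, 236.4641078049948], [0.0, 0.0, 1.0]]
fixture_corner 0.67 [0.626 0.047 0.015]
board_mid 0.58 [ 0.556 -0.047  0.018]
board_corner 0.82 [0.577 0.023 0.015]
pusher_mid 0.84 [0.242 0.333 0.024]
pusher_mid 0.8 [0.468 0.342 0.035]
pusher_mid 0.7 [ 0.646 -0.001  0.03 ]
tray_mid 0.91 [0.466 0.343 0.002]
tray_mid 0.53 [ 0.65  -0.002  0.028]
clip_pivot 0.97 [ 0.649 -0.002  0.029]
clip_pin 0.62 [ 0.635 -0.048  0.052]
scene [1.08069397 0.73063872 0.94664129] [ 0.3109715   0.86356803 -0.37578577 -0.12779684] [[541.9562592438905, 0.0, 319.49974763199066], [0.0, 541.9562592438905, 233.80307726736459], [0.0, 0.0, 1.0]]
fixture_corner 0.58 [0.63  0.052 0.008]
board_mid 0.78 [ 0.556 -0.048  0.017]
board_corner 0.71 [0.577 0.023 0.014]
pusher_mid 0.9 [0.413 0.517 0.032]
pusher_mid 0.74 [0.47  0.341 0.033]
pusher_mid 0.73 [0.24  0.323 0.022]
tray_mid 0.82 [0.464 0.335 0.005]
clip_pivot 0.65 [ 0.645 -0.004  0.031]
clip_pin 0.61 [ 0.641 -0.048  0.056]
clip_pin 0.55 [ 0.792  0.006 -0.001]
fixture 0.73 [ 0.619  0.473 -0.005]
fixture 0.7 [ 0.567 -0.059  0.003]
```

View pics/top0.png

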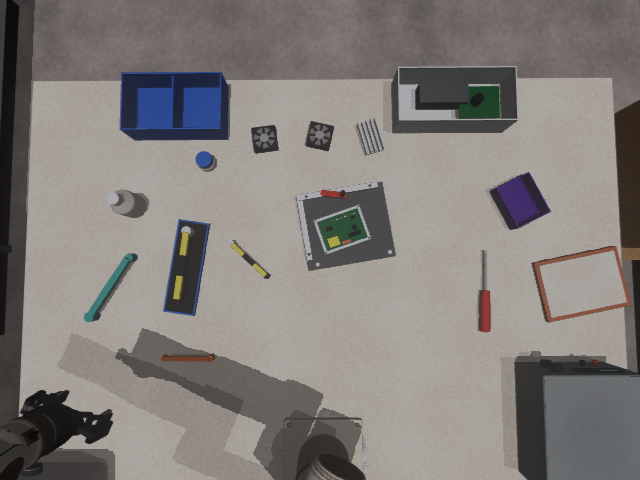

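View pics/scene0.png

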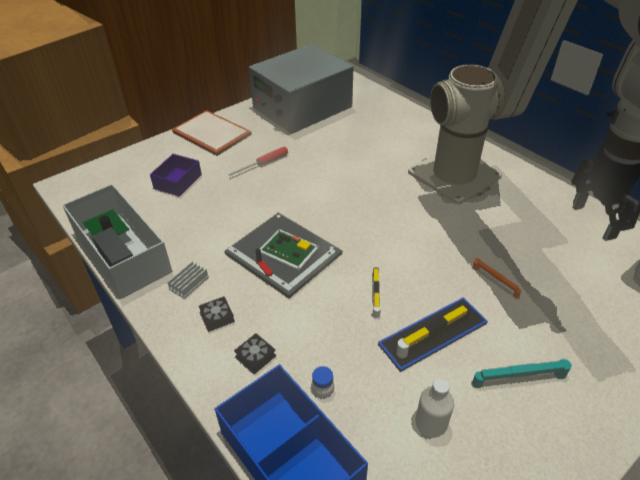

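The wanted pusher is the larger yellow one in the tray, top image (182,265). The look-alikes are the small yellow one at (250,258), the turquoise at (110,287) and the orange at (188,357). The fixture is at (347,225) with the clip at (333,194). Next I measure poses and take one close crop.

```bash
cat >> h.py <<'E'
def onplane(c,px,z):
    K=c["mtx"];px=np.atleast_2d(px).astype(float)
    d=np.c_[(px[:,0]-K[0,2])/K[0,0],(px[:,1]-K[1,2])/K[1,1],np.ones(len(px))]@Rm(c["attitude"]).T
    e=np.array(c["eye"]);return (e+d*((z-e[2])/d[:,2])[:,None])[:,:2]
def rect(c,m,z):
    n,l,s,_=cv2.connectedComponentsWithStats(m.astype(np.uint8));m=l==1+np.argmax(s[1:,4])
    q=onplane(c,np.argwhere(m)[:,::-1],z);r=cv2.minAreaRect((q*1000).astype(np.float32))
    return np.round(r[0],1),np.round(r[1],1),round(np.deg2rad(r[2]),3),np.round(cv2.boxPoints(r)).tolist()
E
python3 - <<'E'
from h import *
c=dict(np.load("top0.npz"));p=c["pixels"];h=cv2.cvtColor(p,cv2.COLOR_BGR2HSV);P=cloud(c)
cv2.imwrite("pics/crop0.png",np.hstack([cv2.resize(p[210:325,155:285],None,fx=3,fy=3,interpolation=2)[:345,:390],cv2.resize(p[165:280,285:415],None,fx=3,fy=3,interpolation=2)[:345,:390]]))
H,S,V=[h[...,i].astype(int) for i in range(3)]
reg=lambda x0,x1,y0,y1:(P[...,0]>x0)&(P[...,0]<x1)&(P[...,1]>y0)&(P[...,1]<y1)
yel=(abs(H-28)<8)&(S>120)&(V>80)
print("pusher",rect(c,cv2.morphologyEx((yel&reg(.3,.62,.26,.42)).astype(np.uint8),3,np.ones((25,25))),.042))
blue=(abs(H-115)<12)&(S>100)
print("tray",rect(c,blue&reg(.3,.62,.24,.45),.008))
F=reg(.42,.7,-.2,.12)
print("plate",rect(c,F&(P[...,2]>.007)&(P[...,2]<.035),.018))
print("pcb",rect(c,F&(abs(H-65)<20)&(S>80),.022))
s=dict(np.load("scene0.npz"));
c2=bot.camera("top")
for n in("board_mid","fixture_corner","pusher_mid","clip_pivot"):
    r=bot.regions_of(c2,n)
    for d in r[:2]:
        m=d["mask"];print(n,round(d["p"],2),m.sum(),rect(c2,m,{"board_mid":.018,"pusher_mid":.042}.get(n,.03)))
E
```

```text
pusher (array([467.8, 343.4]), array([ 16.9, 163.3]), np.float64(1.445), [[386.0, 345.0], [548.0, 325.0], [550.0, 342.0], [388.0, 362.0]])
tray (array([464.2, 340.3]), array([ 78.5, 232.5]), np.float64(1.423), [[343.0, 319.0], [573.0, 284.0], [585.0, 362.0], [355.0, 396.0]])
plate (array([565.8, -56.6]), array([190.8, 218.7]), np.float64(0.166), [[454.0, 36.0], [490.0, -180.0], [678.0, -149.0], [642.0, 67.0]])
pcb (array([555.8, -48.5]), array([ 74.5, 103.7]), np.float64(0.332), [[504.0, -12.0], [537.0, -110.0], [608.0, -85.0], [574.0, 13.0]])
board_mid 0.8 1718 (array([555. , -48.8]), array([ 91.3, 122.9]), np.float64(0.34), [[492.0, -6.0], [533.0, -122.0], [619.0, -92.0], [578.0, 24.0]])
fixture_corner 0.9 4764 (array([565.1, -55.9]), array([189.6, 215.8]), np.float64(0.157), [[455.0, 36.0], [488.0, -177.0], [676.0, -148.0], [642.0, 66.0]])
fixture_corner 0.67 1792 (array([555.5, -48.3]), array([ 92.1, 122.2]), np.float64(0.343), [[492.0, -6.0], [533.0, -121.0], [619.0, -90.0], [578.0, 25.0]])
pusher_mid 0.94 658 (array([470.6, 338.1]), array([ 32.5, 185.5]), np.float64(1.449), [[377.0, 333.0], [561.0, 311.0], [565.0, 343.0], [381.0, 366.0]])
pusher_mid 0.71 239 (array([480.2, 179. ]), array([129.3,  13.2]), np.float64(0.838), [[432.0, 135.0], [442.0, 127.0], [528.0, 223.0], [519.0, 231.0]])
clip_pivot 0.74 4939 (array([564.8, -55.6]), array([189.7, 216.8]), np.float64(0.163), [[454.0, 36.0], [489.0, -178.0], [676.0, -147.0], [641.0, 67.0]])
```

View pics/crop0.png

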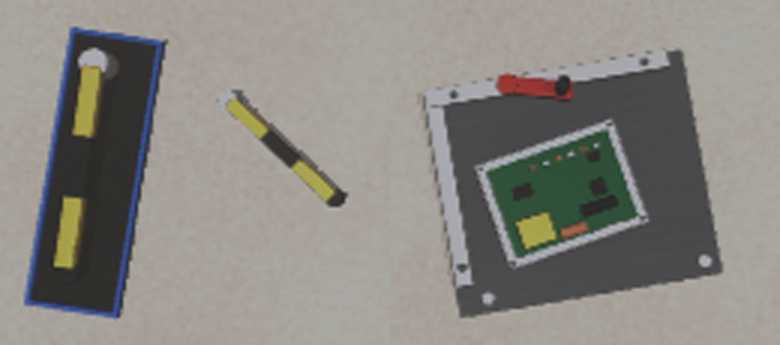

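The crop confirms the large yellow pusher, with its white head at the upper end of the blue-lipped tray. The module is turned about 0.17 rad CCW relative to the fixture. Moving above the handle now.

Request:
carry_out(increments=[6,-5.9,0,1.8,0,6,-5.9,0,1.8,0,6,-5.9,0,1.8,0,6,-5.9,0,1.8,0,6,-5.9,0,1.8,0])

```text
clock: 1.78
eef_pos: [0.4698, 0.3426, 0.1408]
tool_rot: [0.201, 0.98, 0.0, 0.0]
ft_force: [0.3, 0.8, 0.5]
grip_width: 0.0601
grasp_force: 0.0
```

Request:
carry_out(increments=[6,0,0,0,-0.14,6,0,0,0,-0.14,6,0,0,0,0,6,0,0,0,0,6,0,0,0,0])

```text
clock: 2.4
eef_pos: [0.4679, 0.3436, 0.1415]
tool_rot: [0.063, 0.998, 0.0, 0.0]
ft_force: [-1.0, 0.8, -0.5]
grip_width: 0.0602
grasp_force: 0.0
```

```bash
cat >> h.py <<'E'
def psi():
    o=bot.get_obs();x=Rm(o["tool_rot"])[:,0];return np.arctan2(x[1],x[0])%(2*np.pi)
def to_tool(d):
    s=psi();d=np.array(d)/10;return np.round([d[0]*np.cos(s)+d[1]*np.sin(s),d[0]*np.sin(s)-d[1]*np.cos(s)],2)
E
python3 - <<'E'
from h import *
o=bot.get_obs();print(o["eef_pos"],psi(),o["joint_pos"],o["clock"],o["grip_width"])
c=bot.camera("wrist");cv2.imwrite("pics/w1.png",c["pixels"]);print(c["eye"],c["mtx"].tolist())
for t in("pusher_mid",):
    for d in bot.place_of(c,t)[:2]+bot.find_in(c,t)[:2]:print(t,d["p"],w(c,d["xyz"]))
print(to_tool(np.array([468,343])-o["eef_pos"][:2]*1000))
E
```

```text
[0.46789954 0.34364662 0.14147068] 3.016255147134795 [ 6.33474607e-01  4.49449982e-01  6.70231910e-02  1.18811937e+00
 -5.84794417e-06  7.58812097e-01] 2.4 0.06018185772115848
[0.4003725  0.3510543  0.28492979] [[371.64829954431775, 0.0, 321.58996846667804], [0.0, 371.64829954431775, 237.04537771444427], [0.0, 0.0, 1.0]]
pusher_mid 0.96 [0.48399222 0.17380049 0.0196775 ]
pusher_mid 0.94 [0.41667079 0.52176523 0.0338568 ]
pusher_mid 0.91 [0.45708232 0.34466901 0.0393319 ]
pusher_mid 0.88 [0.4848479  0.18236047 0.02044854]
[-0.02 -0.06]
```

View pics/w1.png

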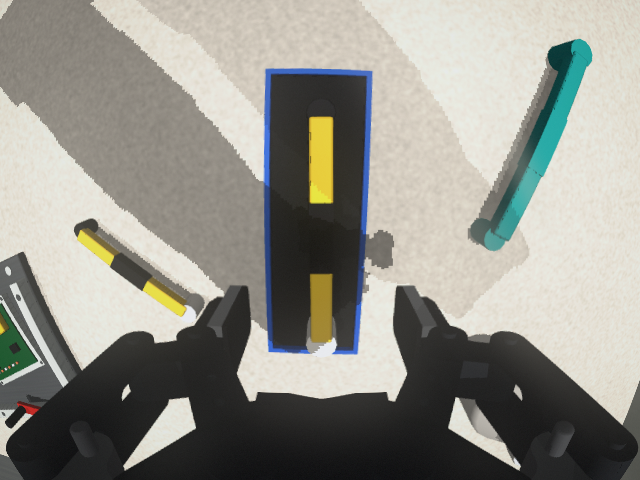

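The wrist view shows the handle centred between the fingers (column 321, grip at about row 238) and parallel to the pads. Descending and gripping.

Request:
carry_out(increments=[6,0,0,4.5,0,6,0,0,4.5,0,6,0,0,2.3,0,6,0,0,1,0,6,0,0,0,0])

```text
clock: 3.18
eef_pos: [0.468, 0.3434, 0.0181]
tool_rot: [0.062, 0.998, -0.0, -0.0]
ft_force: [-1.1, 0.1, -0.3]
grip_width: 0.0601
grasp_force: 0.0
```

Request:
carry_out(increments=[0,0,0,0,0,0,0,0,0,0,0,0,0,0,0,0,0,0,0,0,0,0,0,0,0])

```text
clock: 3.8
eef_pos: [0.4688, 0.3439, 0.0195]
tool_rot: [0.062, 0.998, 0.001, 0.001]
ft_force: [-0.6, -1.3, 6.5]
grip_width: 0.0147
grasp_force: 58.9
```

Request:
carry_out(increments=[0,0,0,-3,0,0,0,0,-5,0,0,0,0,-3,0,0,0,0,0,0,0,0,0,0,0])

```text
clock: 4.42
eef_pos: [0.4673, 0.3429, 0.1271]
tool_rot: [0.062, 0.998, -0.001, -0.001]
ft_force: [-0.2, 0.2, -0.8]
grip_width: 0.0149
grasp_force: 58.7
```

Request:
carry_out(increments=[0,0,-5.7,0,0,0,0,-5.7,0,0,0,0,-5.7,0,0,0,0,-5.7,0,0,0,0,-5.7,0,0])

```text
clock: 5.05
eef_pos: [0.4307, 0.0588, 0.1265]
tool_rot: [0.062, 0.998, -0.0, -0.002]
ft_force: [0.9, -0.5, -1.1]
grip_width: 0.0149
grasp_force: 58.9
```

Request:
carry_out(increments=[0,0,-5.7,0,0,0,0,-5.7,0,0,0,0,-5.8,0,0,0,0,0,0,-0.158,0,0,0,0,-0.158])

```text
clock: 5.68
eef_pos: [0.4093, -0.1109, 0.1264]
tool_rot: [-0.096, 0.995, 0.001, -0.002]
ft_force: [-0.2, 1.1, -0.4]
grip_width: 0.0144
grasp_force: 59.0
```

Request:
carry_out(increments=[0,0,0,0,-0.158,0,0,0,0,-0.158,0,0,0,0,-0.158,0,0,0,4,0,0,0,0,0,0])

```text
clock: 6.3
eef_pos: [0.407, -0.1089, 0.0848]
tool_rot: [-0.326, 0.945, 0.003, -0.004]
ft_force: [-0.7, -0.9, 0.2]
grip_width: 0.0146
grasp_force: 59.0
```

```bash
cat >> h.py <<'E'
FY=.163;FC=np.array([629.8,51.7])
RF=np.array([[np.cos(FY),-np.sin(FY)],[np.sin(FY),np.cos(FY)]])
def tof(p): return RF.T@(np.array(p)[:2]-FC)
def fr(p): return FC+RF@np.array(p)
def state():
    o=bot.get_obs();t=o["eef_pos"]*1000;f=psi()-np.pi
    print("tcp",np.round(t,1),"phi",round(f,3),"frel",round(f-FY,3),"tcpF",np.round(tof(t),1),"headF",np.round(tof(t[:2]+85*np.array([np.cos(f),np.sin(f)])),1),"F",np.round(o["ft_force"],1),"t",o["clock"],"g",round(o["grip_width"],4),"j6",round(o["joint_pos"][5],2))
def board(c):
    r=bot.regions_of(c,"board_mid")
    for d in r[:1]:
        q=rect(c,d["mask"],.018);a=q[2]; a=min([a,a-np.pi/2,a+np.pi/2],key=lambda v:abs(v-FY))
        print("board",round(d["p"],2),d["mask"].sum(),"F",np.round(tof(q[0]),1),q[1],"rel",round(a-FY,3))
E
python3 - <<'E'
from h import *
state();c=bot.camera("top");board(c);cv2.imwrite("pics/t2.png",cv2.resize(c["pixels"][150:330,270:480],None,fx=2.5,fy=2.5))
for t in("pusher_mid","clip_pin"):
    for d in bot.place_of(c,t)[:3]:print(t,round(d["p"],2),np.round(w(c,d["xyz"]),4),tof(w(c,d["xyz"])*1000))
c=bot.camera("wrist");cv2.imwrite("pics/w2.png",c["pixels"])
E
```

```text
tcp [ 407.  -108.9   84.8] phi 0.665 frel 0.502 tcpF [-245.9 -122.3] headF [-171.4  -81.4] F [-0.7 -0.9  0.2] t 6.3 g 0.0146 j6 -0.93
board 0.97 1751 F [-90.2 -86.4] [ 92.1 121.6] rel 0.156
pusher_mid 0.72 [0.2391 0.3321 0.0219] [-340.01517956  340.12944435]
pusher_mid 0.67 [0.4209 0.5225 0.0314] [-129.74945161  498.49688244]
pusher_mid 0.55 [0.4813 0.1836 0.0224] [-125.16874015  154.28894019]
clip_pin 0.64 [ 0.6354 -0.0518  0.0503] [ -11.25996205 -103.03419678]
```

View pics/t2.png

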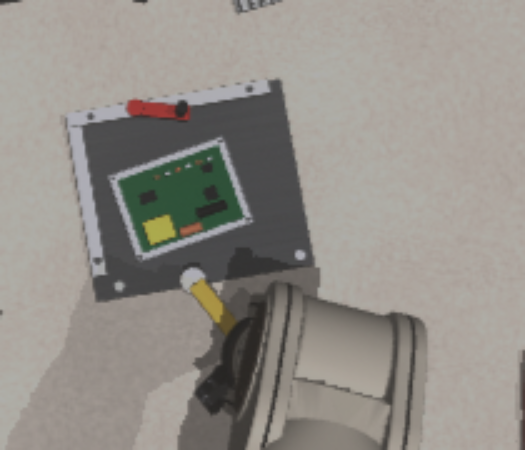

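View pics/w2.png

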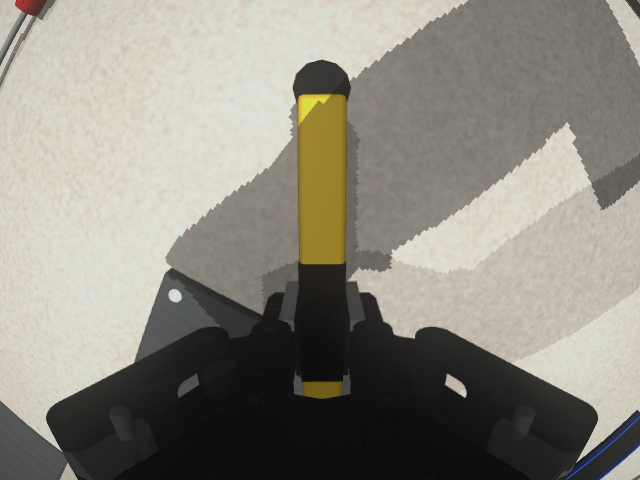

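Top crop: head at (193,276), just off the -x plate edge, module untouched. Wrist view: handle straight in the pads. I check head position and height by depth, then descend.

Request:
carry_out(increments=[0,0,0,3.0,0,0,0,0,2.0,0,0,0,0,0,0,0,0,0,0,0,0,0,0,0,0])

```text
clock: 7.18
eef_pos: [0.4123, -0.1103, 0.0395]
tool_rot: [-0.327, 0.945, -0.001, 0.001]
ft_force: [0.8, 0.0, -1.3]
grip_width: 0.015
grasp_force: 59.0
```

```bash
cat >> h.py <<'E'
def head(c,zt):
    P=cloud(c);o=bot.get_obs();t=o["eef_pos"]*1000;f=psi()-np.pi;g=(t[:2]+85*np.array([np.cos(f),np.sin(f)]))/1000
    p=c["pixels"].astype(int);m=(p.min(-1)>110)&(P[...,2]>zt)&(np.hypot(P[...,0]-g[0],P[...,1]-g[1])<.03)
    if m.sum(): 
        q=P[m]; print("head seen n",m.sum(),"F",np.round(tof(np.median(q,0)*1000),1),"ztop",np.round(np.percentile(q[:,2],[10,50,90])*1000,1))
E
python3 - <<'E'
from h import *
state();c=bot.camera("top");head(c,.035);c=bot.camera("scene");head(c,.035)
E
```

```text
tcp [ 412.3 -110.3   39.5] phi 0.665 frel 0.502 tcpF [-240.9 -124.6] headF [-166.4  -83.7] F [ 0.8  0.  -1.3] t 7.175 g 0.015 j6 -0.93
head seen n 54 F [-164.3  -79.7] ztop [58.5 61.3 63.2]
head seen n 46 F [-163.   -80.6] ztop [57.2 60.3 62.8]
```

Request:
carry_out(increments=[0,0,0,0.95,0,0,-0.88,-0.48,0,0,0,-0.88,-0.48,0,0,0,-0.88,-0.48,0,0,0,-0.7,-0.38,0,0])

```text
clock: 7.9
eef_pos: [0.4489, -0.1035, 0.0286]
tool_rot: [-0.327, 0.945, 0.0, -0.001]
ft_force: [-2.9, 0.4, 0.4]
grip_width: 0.0148
grasp_force: 59.1
```

Request:
carry_out(increments=[0,-0.6,-0.33,0,0,0,-0.5,-0.27,0,0,0,-0.3,-0.16,0,0,0,0,0,0,0,0,0,0,0,0])

```text
clock: 8.52
eef_pos: [0.465, -0.1012, 0.029]
tool_rot: [-0.326, 0.945, -0.0, 0.001]
ft_force: [-0.0, 0.3, -0.2]
grip_width: 0.0148
grasp_force: 59.0
```

Run:
```python
from h import *
state();c=bot.camera("top");head(c,.035);board(c)
```

```text
tcp [ 465.  -101.2   29. ] phi 0.665 frel 0.502 tcpF [-187.4 -124.1] headF [-112.9  -83.2] F [-0.   0.3 -0.2] t 8.525 g 0.0148 j6 -0.88
head seen n 50 F [-110.4  -79.8] ztop [48.2 50.9 53.4]
board 0.95 1708 F [-54.7 -89.7] [ 92.2 120.6] rel 0.078
```

Request:
carry_out(increments=[0,-0.35,-0.19,0,0,0,-0.26,-0.14,0,0,0,-0.18,-0.1,0,0,0,0,0,0,0,0,0,0,0,0])

```text
clock: 9.25
eef_pos: [0.4706, -0.0993, 0.0284]
tool_rot: [-0.327, 0.945, 0.001, -0.002]
ft_force: [-8.0, -0.8, 4.3]
grip_width: 0.0147
grasp_force: 59.8
```

Run:
```python
from h import *
state();c=bot.camera("top");head(c,.035);board(c)
```

```text
tcp [470.6 -99.3  28.4] phi 0.666 frel 0.503 tcpF [-181.6 -123.2] headF [-107.1  -82.3] F [-8.  -0.8  4.3] t 9.25 g 0.0147 j6 -0.87
head seen n 48 F [-105.2  -78.1] ztop [46.7 50.1 53.2]
board 0.91 1691 F [-49.4 -88.5] [ 91.8 121.1] rel 0.061
```

Request:
carry_out(increments=[0,-0.26,-0.14,0,0,0,-0.26,-0.14,0,0,0,0,0,0,0,0,0,0,0,0,0,0,0,0,0])

```text
clock: 9.98
eef_pos: [0.4743, -0.0972, 0.0275]
tool_rot: [-0.327, 0.945, 0.003, -0.004]
ft_force: [-9.0, 1.5, 3.7]
grip_width: 0.0147
grasp_force: 60.0
```

Run:
```python
from h import *
state();c=bot.camera("top");head(c,.035);board(c);cv2.imwrite("pics/t3.png",cv2.resize(c["pixels"][165:285,280:420],None,fx=4,fy=4,interpolation=2))
```

```text
tcp [474.3 -97.2  27.5] phi 0.667 frel 0.504 tcpF [-177.6 -121.7] headF [-103.2  -80.6] F [-9.   1.5  3.7] t 9.975 g 0.0147 j6 -0.87
head seen n 50 F [-102.2  -76.3] ztop [46.1 48.4 52.8]
board 0.94 1693 F [-46.7 -87.2] [ 92.3 120.6] rel 0.021
```

View pics/t3.png

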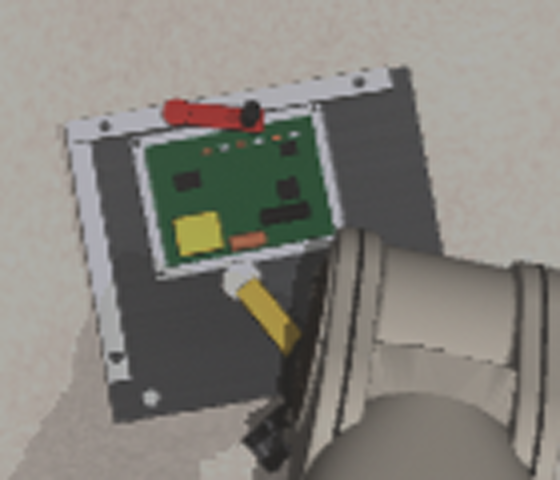

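Crop: the module is nearly flush with the far fence, gap to the left fence about 27 mm, with the head at (240,280) on the -x edge. One more small push, then I go round to the -y edge.

Request:
carry_out(increments=[0,-0.2,-0.1,-0.1,0,0,-0.15,-0.08,-0.1,0,0,0,0,0,0,0,0,0,0,0,0,0,0,0,0])

```text
clock: 10.7
eef_pos: [0.4759, -0.0961, 0.0286]
tool_rot: [-0.328, 0.945, 0.004, -0.006]
ft_force: [-12.3, 1.2, 2.5]
grip_width: 0.0148
grasp_force: 60.2
```

Run:
```python
from h import *
state();c=bot.camera("top");head(c,.035);board(c)
```

```text
tcp [475.9 -96.1  28.6] phi 0.668 frel 0.505 tcpF [-175.8 -120.8] headF [-101.4  -79.7] F [-12.3   1.2   2.5] t 10.7 g 0.0148 j6 -0.87
head seen n 53 F [-99.7 -74.5] ztop [47.2 49.4 52.3]
board 0.67 1688 F [-45.6 -87.4] [ 91.9 121.2] rel 0.01
```

Request:
carry_out(increments=[0,1.1,0.6,0,0,0,1.1,0.6,0,0,0,0,0,-4.5,0,0,-0.76,-4.32,0,0,0,-0.76,-4.32,0,0])

```text
clock: 11.42
eef_pos: [0.5256, -0.1617, 0.0777]
tool_rot: [-0.327, 0.945, -0.001, 0.002]
ft_force: [1.3, -0.5, -1.3]
grip_width: 0.0147
grasp_force: 59.3
```

Request:
carry_out(increments=[0,-0.76,-4.32,0,0,0,0,0,2.0,0,0,0,0,0,0,0,0,0,0,0,0,0,0,0,0])

```text
clock: 12.05
eef_pos: [0.5565, -0.1898, 0.0569]
tool_rot: [-0.327, 0.945, -0.001, 0.001]
ft_force: [0.1, -0.1, -1.9]
grip_width: 0.0148
grasp_force: 59.3
```

Run:
```python
from h import *
state();c=bot.camera("top");head(c,.035);board(c)
for d in bot.place_of(c,"clip_pin")[:2]: print(d["p"],tof(w(c,d["xyz"])*1000))
c=bot.camera("scene");head(c,.035);print([np.round(tof(w(c,d["xyz"])*1000),1) for d in bot.place_of(c,"clip_pin")[:2]])
```

```text
tcp [ 556.5 -189.8   56.9] phi 0.666 frel 0.503 tcpF [-111.5 -226.4] headF [ -37.  -185.4] F [ 0.1 -0.1 -1.9] t 12.05 g 0.0148 j6 -0.99
head seen n 58 F [ -35.9 -182.2] ztop [76.1 79.5 82.2]
board 0.74 1715 F [-46.3 -87.9] [ 91.2 122. ] rel 0.008
0.57 [ -11.89005248 -105.28201168]
head seen n 48 F [ -33.5 -183.3] ztop [75.1 77.4 79.6]
[array([ -6.1, -98.5]), array([-44.8, -90.7])]
```

Request:
carry_out(increments=[0,0,0,2.7,0,0,-0.48,0.88,0,0,0,-0.48,0.88,0,0,0,-0.48,0.88,0,0,0,-0.34,0.61,0,0])

```text
clock: 12.92
eef_pos: [0.5502, -0.1529, 0.0294]
tool_rot: [-0.327, 0.945, -0.001, 0.0]
ft_force: [-0.1, -3.1, -0.3]
grip_width: 0.015
grasp_force: 59.3
```

Request:
carry_out(increments=[0,-0.24,0.44,0,0,0,-0.19,0.35,0,0,0,-0.14,0.26,0,0,0,0,0,0,0,0,0,0,0,0])

```text
clock: 13.55
eef_pos: [0.5482, -0.1416, 0.0289]
tool_rot: [-0.326, 0.945, 0.0, 0.0]
ft_force: [-0.5, -3.0, 0.5]
grip_width: 0.0147
grasp_force: 59.6
```

Run:
```python
from h import *
state();c=bot.camera("top");head(c,.035);board(c)
```

```text
tcp [ 548.2 -141.6   28.9] phi 0.665 frel 0.502 tcpF [-111.9 -177.5] headF [ -37.4 -136.5] F [-0.5 -3.   0.5] t 13.55 g 0.0147 j6 -0.92
head seen n 54 F [ -35.7 -133.3] ztop [48.4 50.7 52.8]
board 0.6 1658 F [-46.4 -64.1] [ 92.1 119.4] rel 0.013
```

Request:
carry_out(increments=[0,-0.14,0.26,0,0,0,-0.1,0.18,0,0,0,-0.1,0.18,0,0,0,-0.07,0.13,0,0,0,0,0,0,0])

```text
clock: 14.28
eef_pos: [0.5467, -0.1379, 0.0296]
tool_rot: [-0.324, 0.946, -0.005, -0.001]
ft_force: [-2.9, -13.3, 2.7]
grip_width: 0.0147
grasp_force: 61.1
```

Run:
```python
from h import *
state();c=bot.camera("top");head(c,.035);board(c)
```

```text
tcp [ 546.7 -137.9   29.6] phi 0.66 frel 0.497 tcpF [-112.7 -173.6] headF [ -38.  -133.1] F [ -2.9 -13.3   2.7] t 14.275 g 0.0147 j6 -0.9
head seen n 53 F [ -35.3 -129.9] ztop [48.2 51.3 52.9]
board 0.7 1625 F [-47.  -62.2] [ 89.2 119.4] rel 0.013
```

Request:
carry_out(increments=[0,0.6,-1.1,0,0,0,0.6,-1.1,0,0,0,0,0,-4.5,0,0,1.18,4.1,0,0,0,1.18,4.1,0,0])

```text
clock: 15.0
eef_pos: [0.4814, -0.107, 0.074]
tool_rot: [-0.327, 0.945, 0.001, 0.001]
ft_force: [0.1, -0.2, -0.7]
grip_width: 0.015
grasp_force: 59.3
```

Request:
carry_out(increments=[0,1.18,4.1,0,0,0,0,0,2.5,0,0,0,0,0,0,0,0,0,0,0,0,0,0,0,0])

```text
clock: 15.62
eef_pos: [0.4482, -0.0832, 0.0494]
tool_rot: [-0.326, 0.945, -0.0, 0.001]
ft_force: [0.5, -0.3, -0.5]
grip_width: 0.0145
grasp_force: 59.3
```

```bash
cat >> h.py <<'E'
def lines(c):
    # gap check along the fences from an upscaled top view
    cv2.imwrite("pics/lz.png",c["pixels"])
E
python3 - <<'E'
from h import *
state();c=bot.camera("top");head(c,.035);board(c)
M=cv2.getPerspectiveTransform
# rectified view at z=20mm, 2.5 px/mm in fixture frame: x up, y left
K=c["mtx"];A=Rm(c["attitude"]);e=np.array(c["eye"])
def prj(f,z):
    q=np.append(fr(f)/1000,z);k=A.T@(q-e);return [K[0,0]*k[0]/k[2]+K[0,2],K[1,1]*k[1]/k[2]+K[1,2]]
src=np.float32([prj(f,.020) for f in[(20,20),(20,-140),(-110,-140),(-110,20)]]);dst=np.float32([[0,0],[640,0],[640,520],[0,520]])
cv2.imwrite("pics/rect1.png",cv2.warpPerspective(c["pixels"],M(src,dst),(640,520),flags=2))
E
```

```text
tcp [448.2 -83.2  49.4] phi 0.665 frel 0.502 tcpF [-201.1 -103.6] headF [-126.6  -62.7] F [ 0.5 -0.3 -0.5] t 15.625 g 0.0145 j6 -0.85
head seen n 53 F [-125.   -59.4] ztop [68.7 71.2 74. ]
board 0.67 1712 F [-47.8 -62.1] [ 92.1 124.2] rel -0.007
```

View pics/rect1.png

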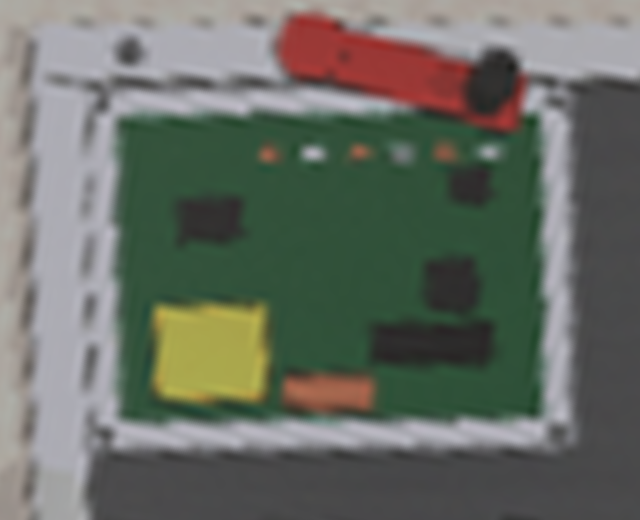

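The rectified view shows the module in the corner with only thin lines left: far fence about row 80, left fence about column 87. Seating it in x again, then y.

Request:
carry_out(increments=[0,0,0,2.0,0,0,-0.79,-0.43,0,0,0,-0.7,-0.38,0,0,0,-0.53,-0.29,0,0,0,-0.26,-0.14,0,0])

```text
clock: 16.35
eef_pos: [0.4719, -0.0786, 0.0288]
tool_rot: [-0.327, 0.945, 0.0, -0.001]
ft_force: [-5.6, -2.5, 2.4]
grip_width: 0.0152
grasp_force: 59.6
```

Request:
carry_out(increments=[0,-0.18,-0.1,0,0,0,-0.13,-0.07,0,0,0,-0.09,-0.05,0,0,0,0,0,0,0,0,0,0,0,0])

```text
clock: 16.98
eef_pos: [0.472, -0.0788, 0.0282]
tool_rot: [-0.326, 0.945, 0.0, -0.005]
ft_force: [-12.3, -5.2, 6.8]
grip_width: 0.0146
grasp_force: 60.5
```

Run:
```python
from h import *
state();c=bot.camera("top");head(c,.035);board(c)
```

```text
tcp [472.  -78.8  28.2] phi 0.664 frel 0.501 tcpF [-176.9 -103.2] headF [-102.4  -62.3] F [-12.3  -5.2   6.8] t 16.975 g 0.0146 j6 -0.83
head seen n 53 F [-99.7 -59.5] ztop [47.7 50.6 53.4]
board 0.46 125 F [-114.5  -69.9] [49.1 19.3] rel 0.616
```

Request:
carry_out(increments=[0,1.1,0.6,0,0,0,1.1,0.6,0,0,0,0,0,-4.5,0,0,-0.84,-4.03,0,0,0,-0.84,-4.03,0,0])

```text
clock: 17.7
eef_pos: [0.5168, -0.1355, 0.0752]
tool_rot: [-0.327, 0.945, -0.001, 0.001]
ft_force: [0.5, -0.7, -0.1]
grip_width: 0.0149
grasp_force: 59.3
```

Request:
carry_out(increments=[0,-0.84,-4.03,0,0,0,0,0,2.5,0,0,0,0,0,0,0,0,0,0,0,0,0,0,0,0])

```text
clock: 18.32
eef_pos: [0.5473, -0.1614, 0.0499]
tool_rot: [-0.327, 0.945, -0.0, 0.001]
ft_force: [-0.3, -0.5, -1.0]
grip_width: 0.0147
grasp_force: 59.3
```

Run:
```python
from h import *
state();c=bot.camera("top");head(c,.035);board(c)
```

```text
tcp [ 547.3 -161.4   49.9] phi 0.666 frel 0.503 tcpF [-116.  -196.9] headF [ -41.5 -155.9] F [-0.3 -0.5 -1. ] t 18.325 g 0.0147 j6 -0.95
head seen n 55 F [ -39.5 -151.3] ztop [69.8 71.8 74.6]
board 0.88 1707 F [-45.2 -61.3] [ 92.9 121.8] rel -0.009
```

Board at (-45.2,-61.3), i.e. within measuring error of the goal (-45,-60). A last y nudge.

Request:
carry_out(increments=[0,0,0,2.05,0,0,-0.36,0.66,0,0,0,-0.36,0.66,0,0,0,-0.24,0.44,0,0,0,-0.12,0.22,0,0])

```text
clock: 19.05
eef_pos: [0.5434, -0.1401, 0.0291]
tool_rot: [-0.326, 0.945, -0.002, -0.0]
ft_force: [-1.8, -6.1, 0.9]
grip_width: 0.015
grasp_force: 59.6
```

Request:
carry_out(increments=[0,-0.1,0.18,0,0,0,-0.07,0.13,0,0,0,-0.05,0.09,0,0,0,0,0,0,0,0,0,0,0,0])

```text
clock: 19.68
eef_pos: [0.5426, -0.1391, 0.0294]
tool_rot: [-0.324, 0.946, -0.004, -0.001]
ft_force: [-2.4, -11.2, 1.6]
grip_width: 0.0149
grasp_force: 60.2
```

Run:
```python
from h import *
state();c=bot.camera("top");head(c,.035);board(c)
```

```text
tcp [ 542.6 -139.1   29.4] phi 0.661 frel 0.498 tcpF [-117.  -174.1] headF [ -42.3 -133.5] F [ -2.4 -11.2   1.6] t 19.675 g 0.0149 j6 -0.91
head seen n 56 F [ -40.2 -131.2] ztop [47.3 50.6 53.9]
board 0.8 1647 F [-46.3 -61.8] [ 90.2 119.3] rel -0.001
```

Firm stop at the same place as before, so it is seated on both fences. Now the clip: I lift, go round behind the pin with the head raised, and look.

Request:
carry_out(increments=[0,0.6,-1.1,0,0,0,0.6,-1.1,0,0,0,0,0,-3.8,0,0,-2.62,-1.26,0,0,0,-2.62,-1.26,0,0])

```text
clock: 20.4
eef_pos: [0.6045, -0.1472, 0.0671]
tool_rot: [-0.326, 0.945, 0.0, 0.001]
ft_force: [0.5, -0.4, -1.2]
grip_width: 0.0146
grasp_force: 59.3
```

Request:
carry_out(increments=[0,-0.86,1.58,0,0,0,-0.86,1.58,0,0,0,0,0,0,0,0,0,0,0,0,0,0,0,0,0])

```text
clock: 21.02
eef_pos: [0.5973, -0.112, 0.0665]
tool_rot: [-0.326, 0.945, -0.0, 0.0]
ft_force: [0.2, 0.0, -0.7]
grip_width: 0.0151
grasp_force: 59.3
```

```bash
cat >> h.py <<'E'
def rectv(c,n,z=.02):
    K=c["mtx"];A=Rm(c["attitude"]);e=np.array(c["eye"])
    def prj(f,z):
        q=np.append(fr(f)/1000,z);k=A.T@(q-e);return [K[0,0]*k[0]/k[2]+K[0,2],K[1,1]*k[1]/k[2]+K[1,2]]
    src=np.float32([prj(f,z) for f in[(30,20),(30,-140),(-110,-140),(-110,20)]]);dst=np.float32([[0,0],[640,0],[640,560],[0,560]])
    cv2.imwrite(f"pics/{n}.png",cv2.warpPerspective(c["pixels"],cv2.getPerspectiveTransform(src,dst),(640,560),flags=2))
E
python3 - <<'E'
from h import *
state();c=bot.camera("top");head(c,.045);board(c);rectv(c,"rect2",.055)
P=cloud(c);p=c["pixels"].astype(int)
m=(p.max(-1)<70)&(P[...,2]>.05)&(np.hypot(P[...,0]-.635,P[...,1]+.05)<.03);print("pin",m.sum(),tof(np.median(P[m],0)*1000) if m.sum() else 0,P[m][:,2].max() if m.sum() else 0)
for d in bot.place_of(c,"clip_pin")[:2]: print(d["p"],tof(w(c,d["xyz"])*1000))
E
```

```text
tcp [ 597.3 -112.    66.5] phi 0.665 frel 0.502 tcpF [ -58.6 -156.3] headF [  15.9 -115.4] F [ 0.2  0.  -0.7] t 21.025 g 0.0151 j6 -0.85
head seen n 56 F [  17.5 -111.9] ztop [85.8 88.  90.8]
board 0.84 1639 F [-46.9 -62.1] [ 92.5 122.2] rel -0.013
pin 63 [ -20.46531144 -117.03348734] 0.5055170441575703
0.59 [  -9.675627   -104.62669966]
```

View pics/rect2.png

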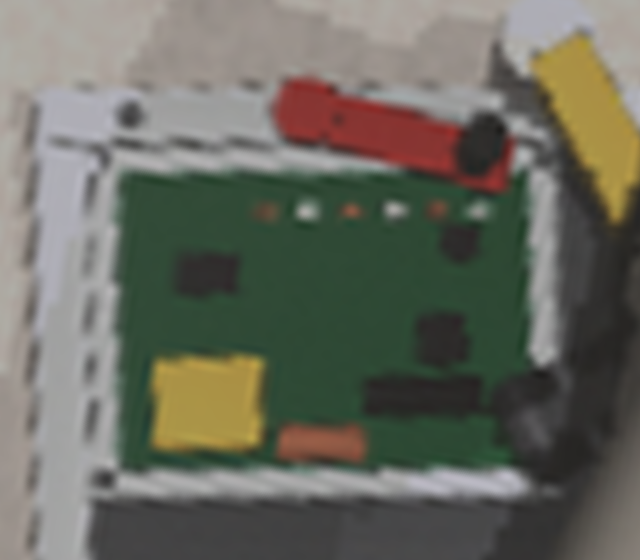

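The view shows the pin at (481,145), i.e. fixture (-6,-100), and the head at (548,35) behind it. The clip arm is open about 0.28 rad. Sweeping along the arc.

Request:
carry_out(increments=[0,0.05,1.05,0,0,0,0.59,0.45,0,0,0,0.59,0.44,0,0,0,0.93,1.1,0,0,0,0.57,1.34,0,0])

```text
clock: 21.8
eef_pos: [0.5485, -0.0944, 0.0666]
tool_rot: [-0.326, 0.945, -0.001, 0.0]
ft_force: [0.0, -0.9, -0.9]
grip_width: 0.0148
grasp_force: 59.3
```

Request:
carry_out(increments=[0,0.06,0.9,0,0,0,0.06,0.89,0,0,0,-0.2,0.58,0,0,0,0,0,0,0,0,0,0,0,0])

```text
clock: 22.42
eef_pos: [0.536, -0.0794, 0.0671]
tool_rot: [-0.324, 0.946, -0.005, -0.0]
ft_force: [0.6, -12.3, -0.0]
grip_width: 0.0146
grasp_force: 61.0
```

Run:
```python
from h import *
state();c=bot.camera("top");head(c,.045);board(c);rectv(c,"rect3",.03)
for d in bot.place_of(c,"clip_pin")[:2]: print(d["p"],tof(w(c,d["xyz"])*1000))
```

```text
tcp [536.  -79.4  67.1] phi 0.66 frel 0.497 tcpF [-113.9 -114.1] headF [-39.1 -73.6] F [  0.6 -12.3  -0. ] t 22.425 g 0.0146 j6 -0.8
head seen n 51 F [-35.8 -71.9] ztop [85.3 88.2 90.6]
board 0.78 1137 F [-46.1 -44.5] [93.4 85.2] rel 0.017
0.55 [-45.27788567 -58.87523058]
0.35 [ 133.63553858 -196.90523516]
```

View pics/rect3.png

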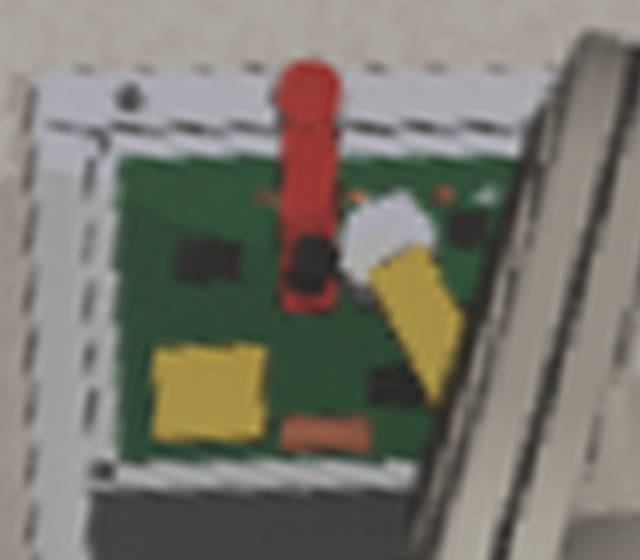

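The clip lies square across the module at columns 280-340, against its stop, so it is shut. Retreating and turning back towards the tray.

Request:
carry_out(increments=[0,0.72,-1.3,0,0,0,0.72,-1.3,0,0,0,0,0,-6,0,0,0,0,0,0.158,0,0,0,0,0.158])

```text
clock: 23.2
eef_pos: [0.54, -0.1043, 0.1271]
tool_rot: [-0.171, 0.985, 0.0, 0.001]
ft_force: [0.8, -0.6, -0.7]
grip_width: 0.015
grasp_force: 59.3
```

Request:
carry_out(increments=[0,0,0,0,0.158,0,0,0,0,0.158,0,0,0,0,0.158,0,0,0,0,0.01,0,0,0,0,0])

```text
clock: 23.82
eef_pos: [0.5394, -0.1041, 0.1261]
tool_rot: [0.066, 0.998, 0.0, -0.0]
ft_force: [-0.2, 0.1, -0.2]
grip_width: 0.0149
grasp_force: 59.3
```

Run:
```python
from h import *
state();o=bot.get_obs();print(psi(),to_tool(np.array([467,342.5])-o["eef_pos"][:2]*1000))
```

```text
tcp [ 539.4 -104.1  126.1] phi -0.133 frel -0.296 tcpF [-114.4 -139.1] headF [ -33.1 -163.8] F [-0.2  0.1 -0.2] t 23.825 g 0.0149 j6 -0.06
3.0089742450544064 [13.09 43.31]
```

Request:
carry_out(increments=[0,1.64,5.42,0,0,0,1.64,5.42,0,0,0,1.64,5.42,0,0,0,1.64,5.42,0,0,0,1.64,5.42,0,0])

```text
clock: 24.45
eef_pos: [0.4944, 0.1772, 0.1265]
tool_rot: [0.066, 0.998, 0.0, 0.0]
ft_force: [1.1, 0.3, -1.0]
grip_width: 0.0148
grasp_force: 59.3
```

Request:
carry_out(increments=[0,1.64,5.42,0,0,0,1.64,5.41,0,0,0,1.61,5.38,0,0,0,0,0,5,0,0,0,0,0,0])

```text
clock: 25.08
eef_pos: [0.4644, 0.341, 0.0724]
tool_rot: [0.066, 0.998, -0.003, -0.004]
ft_force: [-1.2, -0.9, -0.6]
grip_width: 0.0147
grasp_force: 59.3
```

Run:
```python
from h import *
state();o=bot.get_obs();print(psi(),to_tool(np.array([467,342.5])-o["eef_pos"][:2]*1000))
c=bot.camera("top");head(c,.05);board(c);rectv(c,"rect4",.02)
t=o["eef_pos"]*1000;f=psi()-np.pi;print("headW",t[:2]+85*np.array([np.cos(f),np.sin(f)]))
for d in bot.place_of(c,"board_corner")[:1]+bot.place_of(c,"fixture_corner")[:1]:print(d["p"],tof(w(c,d["xyz"])*1000))
```

```text
tcp [464.4 341.   72.4] phi -0.132 frel -0.295 tcpF [-116.2  312.3] headF [-34.9 287.6] F [-1.2 -0.9 -0.6] t 25.075 g 0.0147 j6 0.77
3.0096898043077824 [-0.24  0.18]
head seen n 52 F [-32.2 289. ] ztop [91.  92.9 96.3]
board 0.61 1648 F [-46.7 -61.6] [ 91.8 121.4] rel -0.002
headW [548.65700083 329.61029012]
0.57 [-3.54280229 -1.37626925]
0.76 [-7.25621869 -1.76273035]
```

View pics/rect4.png

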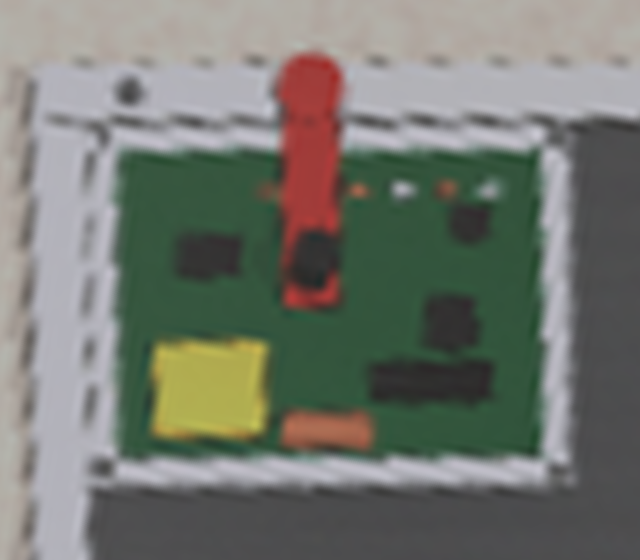

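The view shows the module's edges parallel to both fences along their full length, no wedge and no gap, with the clip square across it. Lowering the pusher.

Request:
carry_out(increments=[0,0,0,2.5,0,0,0,0,1.5,0,0,0,0,0.6,0,0,0,0,0,0,0,0,0,0,0])

```text
clock: 25.9
eef_pos: [0.4687, 0.343, 0.0311]
tool_rot: [0.067, 0.998, 0.0, 0.001]
ft_force: [-0.3, -0.3, -0.6]
grip_width: 0.0147
grasp_force: 59.3
```

Request:
carry_out(increments=[0,0,0,0.7,0,0,0,0,0.4,0,0,0,0,0.1,0,0,0,0,0,0,0,0,0,0,0])

```text
clock: 26.52
eef_pos: [0.468, 0.3427, 0.0195]
tool_rot: [0.067, 0.998, 0.0, 0.0]
ft_force: [-2.4, -2.1, 7.6]
grip_width: 0.0148
grasp_force: 60.5
```

Request:
carry_out(increments=[5.5,0,0,0,0,5.5,0,0,0,0,5.5,0,0,0,0,5.5,0,0,0,0,5.5,0,0,0,0])

```text
clock: 27.15
eef_pos: [0.4681, 0.3426, 0.0182]
tool_rot: [0.067, 0.998, -0.0, -0.0]
ft_force: [-0.3, 1.0, -1.0]
grip_width: 0.0552
grasp_force: 0.0
```

Request:
carry_out(increments=[5.5,0,0,-3,0,5.5,0,0,-5,0,5.5,0,0,-5,0,5.5,0,0,0,0,5.5,0,0,0,0])

```text
clock: 27.78
eef_pos: [0.4679, 0.3425, 0.148]
tool_rot: [0.067, 0.998, -0.0, -0.0]
ft_force: [-0.7, 0.6, -0.3]
grip_width: 0.0552
grasp_force: 0.0
```

Run:
```python
from h import *
state();c=bot.camera("scene");P=cloud(c);p=c["pixels"];h=cv2.cvtColor(p,cv2.COLOR_BGR2HSV)
yel=(abs(h[...,0].astype(int)-28)<8)&(h[...,1]>120)&(h[...,2]>80)&(P[...,0]>.36)&(P[...,0]<.58)&(P[...,1]>.28)&(P[...,1]<.4)
q=P[yel];print(len(q),q.mean(0),np.percentile(q[:,2],[50,98]))
for s in(q[:,0]>.48,q[:,0]<.45):print(np.median(q[s],0),np.percentile(q[s][:,2],95))
for d in bot.place_of(c,"pusher_mid")[:3]:print(d["p"],w(c,d["xyz"]))
m=bot.camera("top");board(m)
```

```text
tcp [467.9 342.5 148. ] phi -0.135 frel -0.298 tcpF [-112.6  313.2] headF [-31.3 288.2] F [-0.7  0.6 -0.3] t 27.775 g 0.0552 j6 0.77
490 [0.46836221 0.34310809 0.03897997] [0.04137441 0.04546623]
[0.52006042 0.33745346 0.04140109] 0.04481818804895814
[0.41513507 0.35108288 0.04130476] 0.04471212910461265
0.74 [0.48092521 0.18064437 0.01981133]
0.73 [0.41414384 0.51650165 0.02968179]
0.64 [0.23724199 0.32709866 0.02130966]
board 0.91 1647 F [-46.8 -61.8] [ 94.3 122.7] rel -0.001
```

The pusher stands level in its tray. There is time to spare, so I take one close look at the flush edges with the wrist camera.

Request:
carry_out(increments=[5.5,-3.7,-4.4,0,0,5.5,-3.7,-4.4,0,0,5.5,-3.7,-4.4,0,0,5.5,-3.7,-4.4,0,0,5.5,-3.7,-4.4,0,0])

```text
clock: 28.6
eef_pos: [0.6221, 0.0981, 0.147]
tool_rot: [0.067, 0.998, -0.0, -0.001]
ft_force: [1.5, 0.4, -0.3]
grip_width: 0.0553
grasp_force: 0.0
```

Request:
carry_out(increments=[5.5,-3.7,-4.4,0,0,5.5,-3.7,-4.4,0,0,5.5,0,0,0,0,5.5,0,0,0,0,5.5,0,0,0,0])

```text
clock: 29.22
eef_pos: [0.6826, 0.0041, 0.1479]
tool_rot: [0.066, 0.998, 0.0, -0.001]
ft_force: [-0.6, 0.3, -0.1]
grip_width: 0.0549
grasp_force: 0.0
```

Run:
```python
from h import *
state();c=bot.camera("wrist");K=c["mtx"];A=Rm(c["attitude"]);e=np.array(c["eye"]);print(e)
S=5
X,Y=np.meshgrid(np.arange(0,760),np.arange(0,600))
fx=15-Y/S;fy=15-X/S
W=np.stack([fx,fy],-1)@RF.T+FC
q=np.dstack([W/1000,np.full(fx.shape,.020)])-e;k=q@A
r=np.linalg.norm(k[...,:2],axis=-1);th=np.arctan2(r,k[...,2])*K[0,0]
u=K[0,2]+th*k[...,0]/r;v=K[1,2]+th*k[...,1]/r
cv2.imwrite("pics/rw.png",cv2.remap(c["pixels"],u.astype(np.float32),v.astype(np.float32),cv2.INTER_CUBIC))
```

```text
tcp [682.6   4.1 147.9] phi -0.133 frel -0.296 tcpF [ 44.3 -55.6] headF [125.6 -80.4] F [-0.6  0.3 -0.1] t 29.225 g 0.0549 j6 0.14
[0.61533032 0.01197311 0.29145005]
```

View pics/rw.png

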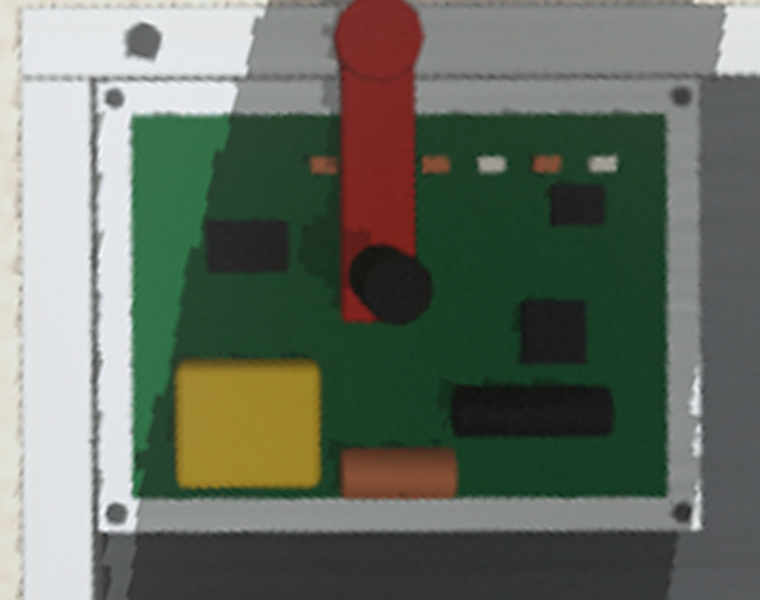

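The close view shows the far-fence seam tight and even at row 77. The left seam is under 1 mm (columns 93 to 97), so the module is flush and square, and the clip is shut. Handing in.

```bash
python3 -c "
from h import *
print(bot.job_done())"
```

```text
the job is handed in; nothing more can be done
None
```

The job is handed in at about 29 s of the 72 s allowed; no verdict was returned. In the last images the module sits flush against both fences (left seam under 1 mm), the clip is shut on its stop, and the pusher stands level in its tray.

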